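# Bearing cap held over its housing in the sander's drive case

## Robot

A 7-joint arm with a two-finger parallel gripper is mounted at the origin on the work surface. World frame = base frame: x ahead of the robot, y to its left, z up, the work surface at z = 0. Lengths are in m, angles in rad, forces in N, time in s.
With the tool pointing down it reaches from about 0.425 to 0.925 m from the base axis. Payload 6.8 kg.
Tool frame: the origin (TCP) lies midway between the tips of the shut fingers; the grasp point (between the pads) lies r.grasp_offset behind it (r.grasp_offset is the distance from the TCP to the grasp point, in m); z points along the fingers, y is the direction in which the jaws open and shut (so a half turn about z gives the same grasp; the last joint's range is limited). The gripper opens to 85 mm and grips with 20 to 120 N. Pads are 22 mm wide; open, the fingers measure 114 mm over their backs; the gripper's body (76 mm by 85 mm) begins 54 mm behind the grasp point. The pads swing forward as they close: fully open they stand 13 mm farther back than shut.
Start: joints at [1.144, 0.477, 0.022, 1.555, -0.011, 1.109, -0.083], TCP at [0.212, -0.641, 0.202] pointing down, gripper open.
Joint ranges: [-2.96, 2.96], [-0.34, 2.1], [-1.41, 1.46], [0.24, 2.44], [-1.37, 4.51], [0.17, 1.92], [-2.96, 2.96]. Speed limits (rad/s): [2.39, 2.39, 3.14, 3.14, 3.14, 3.14, 3.14].

## Interface

Orientations are given as a rotation vector (axis times angle).
In Python, from bench import r gives the robot as it stands. The module is installed in compiled form; this text tells all that it offers.
- The arm moves only by the tool send_rows, never from a script. Its argument "moves" is one flat list of numbers, 4 for each row, row after row: the shift along the tool's x, y, z in mm, then the turn about the tool's z in degrees. A call has 1 to 8 rows; each row is the pose to reach, as a shift and turn from the pose commanded when the call began, along the tool's axes at that moment; what a row does not reach only later rows make up. A row lasts 1/8 s, in which the tool goes at most 62.5 mm and 10.7 degrees, less where a joint would pass 70% of its speed; a pose out of reach is approached as far as the arm can. A call with a gripper value outside its range is refused whole. "hand" is the closure, from 0 (fully open) to 1 (shut), set as the call begins (left out, the last holds). The fingers move at their own pace and stop on an object; "newtons" is the grip in N (left out, the last holds). Time passes only in rows, so rows that repeat a pose let the fingers close. It gives the time, the measured TCP pose, the force and the opening at its end, in the units of the state.
- r.get_obs(): the state, without advancing time (a new reading comes with each control period).
- r.grab_frame(name): name is "scene" or "top" or "wrist"; returns a dict with "img" (400x640x3 uint8, red, green, blue), "mtx" (3x3 intrinsics, pixels), "D" ([k1, k2, p1, p2, k3] as OpenCV has them; the pictures are not rectified), "world_to_cam" (4x4, takes a point from world to camera coordinates). Camera axes: x right, y up, looking along -z (the intrinsics and any distortion apply to the point x, -y, -z); pixel columns grow to the right and rows downward; lengths in m; the calibration is good to about 2 mm. A picture is of the moment at which its call begins. There is no depth.
- r.hand_in(): hands the job in, once; it reports no verdict.
The state is a dict: "clock": time; "joints": joint angles; "qvel": joint speeds; "tau": joint torques, N m; "tcp_pos": TCP position; "orientation": TCP orientation; "contact_force": force on the tool from outside, world axes, zero at the start; "moment": the same for the moment, N m; "grip_width": finger opening in m.
Only numpy, scipy, OpenCV 4.12 (cv2) and the standard library are available. Lean on these libraries where they do the work, as an engineer would, in place of code of your own. Each camera call takes 0.05 s, during which the arm holds its last target.

## Task

The belt sander's drive case lies on its back on the bench: swing its hinged cover open by the bow handle until it stands past upright and leave it open. Then pick up the flanged bearing cap and hold it level and still about 10 mm above the bearing housing inside, hub up, with its four screw holes lined up over the four threaded holes (either way round), without knocking it on the case, so that I can slip the gasket in underneath and start the screws. Finish while still holding the cap there, and leave the other things on the bench where they are.

Things in the scene. Friction and masses are not known exactly. Their poses are not given: they have to be found in the camera images.
- cover (a joint): hinge of the drive case's cover, rad: 0 shut, grows as it opens, 1.57 upright, stop at 1.95. At the start shut or a little ajar. The hinge is stiff (0.8 N m of friction): the cover stays where it is left. Lifting it at the handle takes about 7 N.
- cover_handle (a point): middle of the bar of the cover's bow handle: round steel bar 10 mm thick, straight for 100 mm, parallel to the hinge (this point's x axis, level), its centre 38 mm off the cover's outer face, free all round. Turns with the cover (axes as the case when shut). The bar is 231 mm from the hinge line across the cover and 44 mm out; the cover's free edge lies 16 mm beyond the bar.
- cover_hinge (a point): middle of the cover's hinge line, which runs along this point's x axis, 88 mm above the bench on the case's +y side. Turns with the cover (axes as the case when shut). The cover is a dark steel plate 304 x 248 x 6 mm; its free edge, on the case's -y side, rises as it opens and swings up and over towards +y.
- seat (a point): centre of the machined top face of the bearing housing (open ball bearing in it) inside the drive case, 80 mm above the bench: aluminium flange 124 (x) x 100 (y) mm, z up, axes as the case. The case is a fixed grey open-topped box 300 (x) x 236 (y) x 85 mm high; its centre lies 70 mm to +x and 50 mm to +y of here, the hinge line 173 mm to +y. Pulleys in the +x half stay below the rim.
- seat_hole0 (a point): mouth of the threaded hole (8 mm) at the housing's +x +y corner; the four make a rectangle 92 mm (x) by 68 mm (y) about seat
- seat_hole1 (a point): threaded hole at the housing's -x +y corner
- seat_hole2 (a point): threaded hole at the housing's -x -y corner
- seat_hole3 (a point): threaded hole at the housing's +x -y corner
- cap_hub (a point): round hub of the bearing cap, the part to grip: plain upright cylinder 36 mm across, 32 mm tall on the middle of the cap's plate; this point is on its axis half-way up, 24 mm above the cap's underside. Cap: cast aluminium, about 0.3 kg, plate 120 (x) x 96 (y) x 8 mm, 40 mm tall in all, z up. Lies flat on the bench, hub up; may have swapped places with the dish or the tape.
- cap_under (a point): centre of the cap's flat underside (axes as the cap)
- cap_hole0 (a point): 13 mm through hole at the cap's +x +y corner, at the underside; the four make a rectangle 92 mm (x) by 68 mm (y), like the threaded holes
- cap_hole1 (a point): through hole at the cap's -x +y corner, at the underside
- cap_hole2 (a point): through hole at the cap's -x -y corner, at the underside
- cap_hole3 (a point): through hole at the cap's +x -y corner, at the underside
- dish: bystander: round steel parts dish with the screws in it, 90 mm across, 22 mm high, origin under its centre
- tape: bystander: tape measure standing on edge, 68 x 34 x 62 mm high, origin under its centre
- wrench: bystander: open-ended wrench lying flat, 180 mm long along its x
- grease: bystander: small jar of grease, 64 mm across, 65 mm high, origin under its centre
Things that resemble listed ones, but are neither listed nor needed, are in the scene too. Of the things like the part that bears cap_hub, leave any that is orange, red or yellow; of the rest the smaller one is meant.

How it is judged:
On the way, in this order (a step that is already met when the one before it is completed fails the run):
1. the cover stands open past upright (value of joint cover above 1.55 rad), for 0.3 s.
2. the cap is lifted clear of the bench in the fingers (height (world z) of cap_under above 0.03 m and contact force between the fingers and cap above 0.5 N), for 0.2 s.
At the end, for the whole second after the job is handed in: For the last second: cover open past upright (joint > 1.55 rad); cap still in the fingers, hub up, touching no part of the case, underside 4 to 20 mm above the housing, level within 0.06 rad, all four holes within 4 mm horizontally of threaded holes, either way round (value of joint cover above 1.55 rad and z of cap_under in the frame of seat between 0.004 and 0.02 m and ((horizontal distance between cap_hole0 and seat_hole0 below 0.004 m and horizontal distance between cap_hole1 and seat_hole1 below 0.004 m and horizontal distance between cap_hole2 and seat_hole2 below 0.004 m and horizontal distance between cap_hole3 and seat_hole3 below 0.004 m) or (horizontal distance between cap_hole0 and seat_hole2 below 0.004 m and horizontal distance between cap_hole1 and seat_hole3 below 0.004 m and horizontal distance between cap_hole2 and seat_hole0 below 0.004 m and horizontal distance between cap_hole3 and seat_hole1 below 0.004 m)) and angle between cap_under's own z axis and vertical below 0.06 rad and linear speed of cap below 0.02 m/s and angular speed of cap below 0.15 rad/s and contact force between the fingers and cap above 0.5 N and contact force between cap and case below 0.1 N); the arm keeps its last pose, push and grip.
It fails at once if the cap knocked on the case or housing (contact force between cap and case above 5 N).
It fails at once if a bystander moved more than 20 mm (distance of any of dish, tape, wrench, grease from where it was at the start of the episode above 0.02 m).
It also fails if it takes over 64 s, if anything falls off the work surface, if the arm or the gripper's body presses on something with over 40 N, if the wrist force passes 120 N, or if a joint passes its speed limit or range.

## Working session

There is one attempt and no reset: what is moved stays moved. The work goes in short steps, Python scripts to look and compute and a tool call to move; the robot and the scene stay as the last step left them, time stands still between calls to the robot, and variables do not carry over. Pictures are saved under pics/ and viewed, and the job is handed in when it is done.

Besides the shell and the picture viewer there is one more tool, called in YAML: its name, and indented under it one key for each argument. send_rows: Moves the arm, as the interface text tells. Its arguments: {"type":"object","properties":{"moves":{"type":"array"},"hand":{"type":"number"},"newtons":{"type":"number"}},"required":["moves"]}

```bash
mkdir -p pics; ls; python3 - <<'E'
from bench import r
import cv2
o=r.get_obs()
for k,v in o.items(): print(k,v)
print(r.grasp_offset)
for n in ["scene","top","wrist"]:
    f=r.grab_frame(n); cv2.imwrite(f"pics/a_{n}.png",f["img"][:,:,::-1]); print(n,f["mtx"].tolist(),f["D"],f["world_to_cam"].round(4).tolist())
E
```

```text
pics
clock 0.0
joints [ 1.14391872  0.47778272  0.02236144  1.55644153 -0.01148716  1.1092816
 -0.08312865]
qvel [ 0.0009192  -0.00112878 -0.00064938 -0.00099698  0.00023537  0.00086279
 -0.00118394]
tau [ 1.45333115e-04 -5.96466243e+01  1.60795636e+00 -2.81203330e+01
  1.25000841e-02  9.16193094e-03 -9.32636027e-06]
tcp_pos [ 0.2113174  -0.64040468  0.20134202]
orientation [-3.10006706e+00 -4.98310638e-01  6.80760458e-04]
contact_force [ 0.49534838 -0.27822184 -0.36849121]
moment [-0.04162769  0.03456071 -0.04836723]
grip_width 0.08551751022046955
0.0187
scene [[393.69802358215287, 0.0, 323.9074172948531], [0.0, 393.69802358215287, 196.6400442904079], [0.0, 0.0, 1.0]] [-0.02787449  0.          0.          0.          0.        ] [[-0.404, 0.9146, 0.0137, 0.3241], [-0.7663, -0.3466, 0.5409, 0.2887], [0.4995, 0.208, 0.841, -1.5062], [0.0, 0.0, 0.0, 1.0]]
top [[373.2935524816, 0.0, 308.54963524650736], [0.0, 373.2935524816, 203.14502527412344], [0.0, 0.0, 1.0]] [-0.05355955  0.          0.          0.          0.        ] [[0.0004, -0.9997, -0.0234, -0.1284], [0.9921, -0.0025, 0.1256, -0.5271], [-0.1256, -0.0233, 0.9918, -0.9773], [0.0, 0.0, 0.0, 1.0]]
wrist [[332.2457794876869, 0.0, 320.63722547602185], [0.0, 332.2457794876869, 203.64601029481815], [0.0, 0.0, 1.0]] [-0.00099568  0.          0.          0.          0.        ] [[0.3132, -0.9497, 0.0001, -0.674], [0.9016, 0.2973, -0.3142, 0.0404], [0.2984, 0.0985, 0.9494, -0.3805], [0.0, 0.0, 0.0, 1.0]]
```

View pics/a_scene.png

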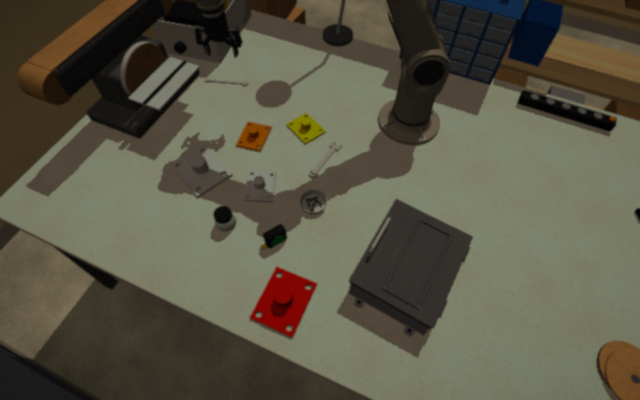

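View pics/a_top.png

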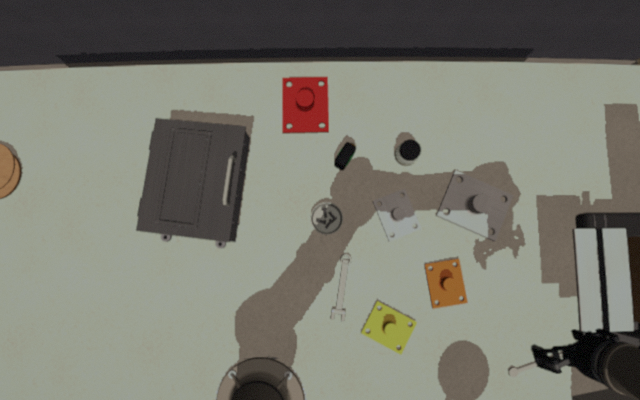

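View pics/a_wrist.png

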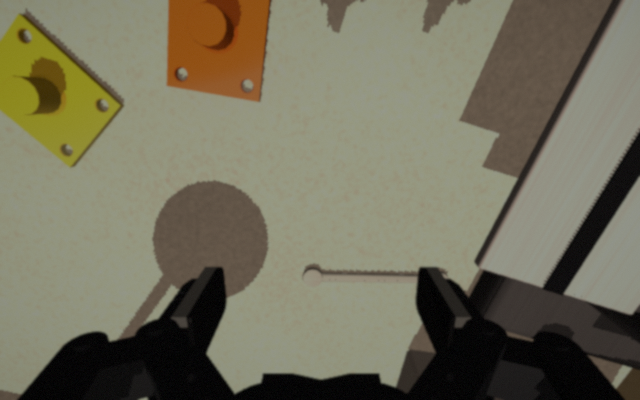

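Two uncoloured caps are visible in top: a small grey one at (397,213) and a large grey one at (476,203). The orange, yellow and red ones are decoys, so the smaller grey one is meant. The case is at (190,180), with its handle at (229,180).

```bash
cat > h.py <<'E'
import numpy as np, cv2
from bench import r
def grab(n,name=None):
    f=r.grab_frame(n); f["img"]=np.ascontiguousarray(f["img"])
    if name: cv2.imwrite(f"pics/{name}.png",f["img"][:,:,::-1])
    np.savez(f"/tmp/{name or n}.npz",**f); return f
def load(name): return dict(np.load(f"/tmp/{name}.npz"))
def ray(f,p):
    p=np.asarray(p,float).reshape(-1,1,2)
    u=cv2.undistortPoints(p,f["mtx"],f["D"]).reshape(-1,2)
    d=np.c_[u[:,0],-u[:,1],-np.ones(len(u))]
    T=f["world_to_cam"]; R=T[:3,:3]
    return -R.T@T[:3,3], d@R
def plane(f,p,z):
    c,d=ray(f,p); return c+d*((z-c[2])/d[:,2:3])
def proj(f,P):
    P=np.asarray(P,float).reshape(-1,3); T=f["world_to_cam"]; q=P@T[:3,:3].T+T[:3,3]
    q=q*[1,-1,-1]
    return cv2.projectPoints(q,np.zeros(3),np.zeros(3),f["mtx"],f["D"])[0].reshape(-1,2)
def tri(obs):
    A=np.zeros((3,3));b=np.zeros(3)
    for f,p in obs:
        c,d=ray(f,p); d=d[0]/np.linalg.norm(d[0]); M=np.eye(3)-np.outer(d,d); A+=M;b+=M@c
    return np.linalg.solve(A,b)
def crop(f,x0,y0,x1,y1,s,name):
    im=cv2.convertScaleAbs(f["img"][y0:y1,x0:x1],alpha=1.6,beta=10)
    cv2.imwrite(f"pics/{name}.png",cv2.resize(im,None,fx=s,fy=s,interpolation=cv2.INTER_CUBIC)[:,:,::-1])
E
python3 - <<'E'
from h import *
t=grab("top","b_top"); s=grab("scene","b_scene")
crop(t,120,100,270,260,4,"c1"); crop(s,330,180,490,350,3.5,"c2"); crop(t,360,160,520,260,5,"c3")
print(plane(t,[[229,180],[190,180],[397,213],[476,203],[327,217]],[0.03]).round(3))
E
```

```text
[[ 0.592  0.09   0.03 ]
 [ 0.592  0.199  0.03 ]
 [ 0.5   -0.367  0.03 ]
 [ 0.526 -0.583  0.03 ]
 [ 0.489 -0.179  0.03 ]]
```

View pics/c1.png

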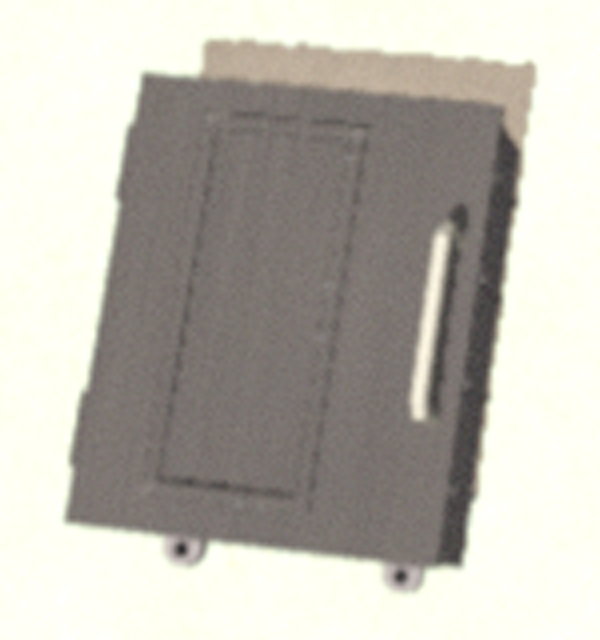

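View pics/c2.png

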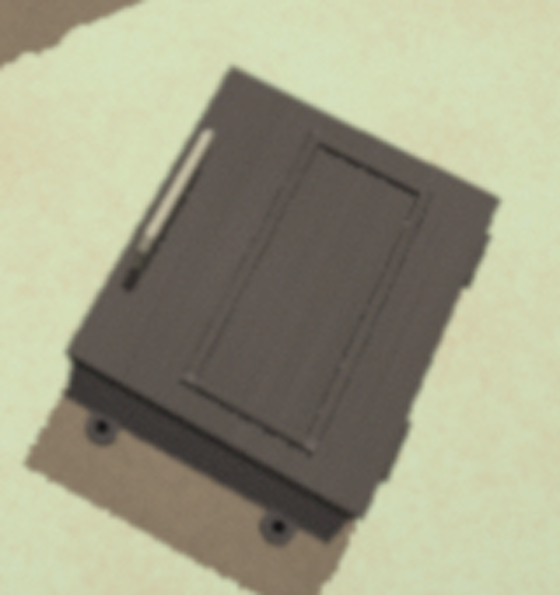

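View pics/c3.png

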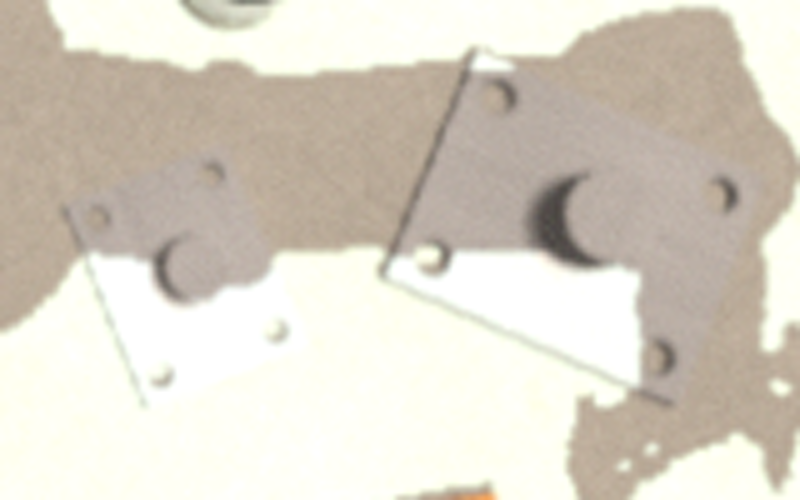

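```bash
python3 - <<'E'
from h import *
t=load("b_top"); s=load("b_scene")
def bar(f,x0,y0,x1,y1,axis):
    im=f["img"][y0:y1,x0:x1].astype(int).min(2); m=(im>np.percentile(im,50)+45).astype(np.uint8)
    n,l,st,c=cv2.connectedComponentsWithStats(m); k=1+np.argmax(st[1:,4])
    p=np.argwhere(l==k)[:,::-1]+[x0,y0]; 
    c=p.mean(0);u,sv,vt=np.linalg.svd(p-c,full_matrices=False); d=vt[0]; a=(p-c)@d
    print(len(p),c,d,a.min(),a.max(),im.max(),np.percentile(im,50)); return c,c+d*a.min(),c+d*a.max(),d
ct,t1,t2,dt=bar(t,218,145,240,212,1); cs,s1,s2,ds=bar(s,362,210,396,258,1)
print(t1,t2,s1,s2)
def nrm(f,a,b):
    c,d=ray(f,[a,b]); n=np.cross(d[0],d[1]); return c,n/np.linalg.norm(n)
c1,n1=nrm(t,t1,t2); c2,n2=nrm(s,s1,s2)
L=np.cross(n1,n2); L/=np.linalg.norm(L); print("dir",L)
mid=tri([(t,ct),(s,cs)]); print("mid",mid, np.degrees(np.arctan2(L[1],L[0])))
if t1[1]>t2[1]: t1,t2=t2,t1
if s1[1]<s2[1]: s1,s2=s2,s1
e1=tri([(t,t1),(s,s1)]); e2=tri([(t,t2),(s,s2)]); print(e1,e2,np.linalg.norm(e1-e2))
# cover edges corners from top crop, z 0.094 : 
P=lambda q:[120+q[0]/4,100+q[1]/4]
print(plane(t,[P(q) for q in [(143,73),(503,110),(438,566),(66,521)]],0.094))
Q=lambda q:[330+q[0]/3.5,180+q[1]/3.5]
print(plane(s,[Q(q) for q in [(355,518),(70,352),(232,67),(499,200)]],0.094))
E
```

```text
137 [226.58394161 181.2919708 ] [-0.14386134  0.98959785] -23.541123086252025 22.84354628645462 135 64.0
412 [371.26941748 223.75      ] [-0.44875281  0.89365593] -18.898159275343044 29.40545708349949 110 61.0
[229.97059921 157.9957259 ] [223.29763834 203.8978952 ] [379.75001951 206.86154793] [358.07363605 250.02836104]
dir [ 0.98429132 -0.06941673 -0.16233275]
mid [0.56754807 0.04972606 0.16731637] -4.03408164403035
[0.63573165 0.04697904 0.13069608] [0.512468   0.05355694 0.17645037] 0.13164593374027428
[[0.7485125  0.2776983  0.094     ]
 [0.71940262 0.0343818  0.094     ]
 [0.42202825 0.0689543  0.094     ]
 [0.44993813 0.31180521 0.094     ]]
[[0.75344881 0.27530206 0.094     ]
 [0.72038443 0.03932026 0.094     ]
 [0.42056733 0.0718846  0.094     ]
 [0.4535526  0.31522823 0.094     ]]
```

```bash
python3 - <<'E'
from h import *
t=load("b_top"); s=load("b_scene")
im=s["img"].astype(int).min(2)[205:258,362:396]
cx=[];
for y in range(219,249):
    xc=390-(y-217.4)*19.7/32.9
    xs=np.arange(int(xc)-5,int(xc)+7); v=s["img"][y,xs].astype(int).min(1); w=np.clip(v-v.min()-20,0,None); w=w*(abs(xs-xc)<4)
    cx.append((y,(w*xs).sum()/w.sum()))
cx=np.array(cx); f=np.polyfit(cx[:,0],cx[:,1],1); print(f, np.std(cx[:,1]-np.polyval(f,cx[:,0])))
s1=(np.polyval(f,250.3),250.3); s2=(np.polyval(f,217.4),217.4)
t1=(229.97,158);t2=(223.3,203.9)
print(s1,s2)
e1=tri([(t,t1),(s,s1)]); e2=tri([(t,t2),(s,s2)]); print(e1,e2,np.linalg.norm(e1-e2),(e1+e2)/2)
def nrm(f,a,b):
    c,d=ray(f,[a,b]); n=np.cross(d[0],d[1]); return c,n/np.linalg.norm(n)
c1,n1=nrm(t,t1,t2); c2,n2=nrm(s,s1,s2)
L=np.cross(n1,n2); print(L/np.linalg.norm(L))
print(np.degrees(np.arctan2(*(e1-e2)[1::-1])))
# handle shifts along z: top line at given z
for z in (.126,.131,.136): print(z,plane(t,[t1,t2],z).mean(0))
# frame from cover corners
A=(plane(t,[[155.75,118.25],[245.75,127.5],[229.5,241.5],[136.5,230.25]],.094)+np.array([[0.75344881,0.27530206,.094],[0.72038443,0.03932026,.094],[0.42056733,0.0718846,.094],[0.4535526,0.31522823,.094]]))/2
c=A.mean(0); x=(A[0]+A[1]-A[2]-A[3])/2; print(c,x,np.degrees(np.arctan2(x[1],x[0])),np.linalg.norm(x), np.linalg.norm(A[0]+A[3]-A[1]-A[2])/2)
th=np.arctan2(x[1],x[0]); ex=np.array([np.cos(th),np.sin(th)]);ey=np.array([-ex[1],ex[0]])
print("hinge",c[:2]+ey*124, "handle", (c[:2]+ey*(.123-.231)))
E
```

```text
[ -0.57395194 513.75480224] 0.0804415382154494
(np.float64(370.09463227951915), 250.3) (np.float64(388.97765102347455), 217.4)
[0.62984603 0.06252327 0.12880542] [0.51346487 0.07562596 0.13287737] 0.11718717561489397 [0.57165545 0.06907462 0.1308414 ]
[-0.99340302  0.11466496 -0.00154367]
-6.423553990191909
0.126 [0.57160516 0.07260226 0.126     ]
0.131 [0.57065978 0.07136077 0.131     ]
0.136 [0.56971439 0.07011927 0.136     ]
[0.58597933 0.17432184 0.094     ] [ 0.29891551 -0.03529248  0.        ] -6.733647821803851 0.3009917671655362 0.243326234460524
hinge [ 15.12547181 123.31896508] handle [0.5733159  0.06706683]
```

```bash
cat >> h.py <<'E'
from scipy.spatial.transform import Rotation as Ro
def goto(pos,yaw_deg=None):
    o=r.get_obs(); R=Ro.from_rotvec(o["orientation"]).as_matrix()
    d=R.T@(np.asarray(pos)-o["tcp_pos"])*1000
    yaw=np.degrees(np.arctan2(R[1,0],R[0,0])); tilt=np.degrees(np.arccos(-R[2,2]))
    turn=0 if yaw_deg is None else (yaw-yaw_deg+180)%360-180
    print("shift mm",d.round(1),"turn",round(turn,2),"| yaw",yaw.round(2),"tilt",tilt.round(2),"tcp",o["tcp_pos"].round(4),"F",o["contact_force"].round(1),"w",round(o["grip_width"],4),"t",o["clock"])
E
python3 - <<'E'
from h import *
goto([.5715,.069,.202],-6.6)
f=load("a_wrist") if 0 else r.grab_frame("wrist"); c=-f["world_to_cam"][:3,:3].T@f["world_to_cam"][:3,3]; print("cam",c); goto(c)
E
```

```text
shift mm [ 5.643e+02 -5.611e+02  3.000e-01] turn 24.86 | yaw 18.26 tilt 0.05 tcp [ 0.2115 -0.6407  0.2018] F [-0.8 -0.1  0.1] w 0.0852 t 0.25
cam [ 0.28826602 -0.61476402  0.37440463]
shift mm [  81.    -0.8 -172.5] turn 0 | yaw 18.27 tilt 0.04 tcp [ 0.2115 -0.6408  0.202 ] F [-0.1  0.4 -0.7] w 0.0855 t 0.3
```

send_rows:
  moves: [20,-20,-10,0,60,-60,-20,0,100,-100,-20,0,140,-140,-20,0,180,-180,-20,0,220,-220,-20,0,260,-260,-20,0,290,-290,-20,0]
  hand: 0.3

```text
clock: 1.3
tcp_pos: [0.3971, -0.2723, 0.2226]
orientation: [3.101, 0.502, 0.001]
contact_force: [0.9, -1.1, 0.4]
grip_width: 0.0598
```

send_rows:
  moves: [40,-40,0,4,80,-80,0,8,120,-120,0,12,160,-160,0,16,200,-200,0,20,240,-240,0,24,265,-262,10,25,274,-271,20,25]

```text
clock: 2.3
tcp_pos: [0.5719, 0.0707, 0.2019]
orientation: [-3.136, 0.18, -0.0]
contact_force: [-0.1, -0.4, 0.2]
grip_width: 0.0594
```

```bash
python3 - <<'E'
from h import *
goto([.5715,.069,.202],-6.6)
w=grab("wrist","d_wrist")
E
```

```text
shift mm [-0.2  1.8 -0.1] turn 0.03 | yaw -6.57 tilt 0.05 tcp [0.5719 0.0707 0.2019] F [-0.1 -0.4  0.2] w 0.0594 t 2.3
```

View pics/d_wrist.png

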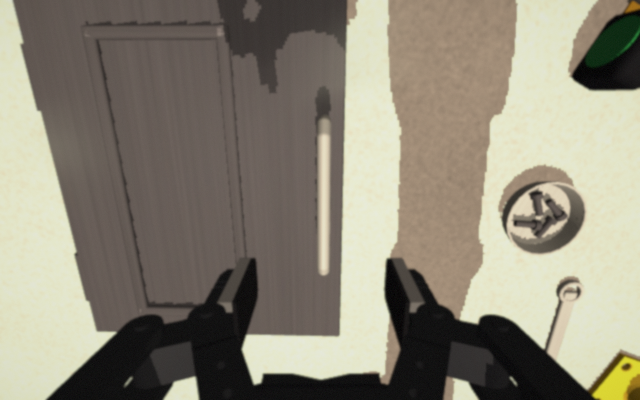

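The wrist view shows the bar running from (324,120) to (324,275), centred between the fingers (about x = 322). I'm descending onto it.

send_rows:
  moves: [0,1,25,0,0,2,50,0,0,2,72,0,0,2,85,0,0,2,90,0,0,2,90,0]

```text
clock: 3.1
tcp_pos: [0.5713, 0.0662, 0.1126]
orientation: [3.136, -0.185, 0.001]
contact_force: [0.3, 0.7, -0.3]
grip_width: 0.0596
```

send_rows:
  moves: [0,0,0,0,0,0,0,0,0,0,0,0,0,0,0,0,0,0,0,0]
  hand: 1
  newtons: 30

```text
clock: 3.72
tcp_pos: [0.5711, 0.0664, 0.1123]
orientation: [3.136, -0.185, -0.0]
contact_force: [-0.2, 0.2, -0.2]
grip_width: 0.0002
```

```bash
python3 - <<'E'
from h import *
goto([.5715,.069,.112],-6.6)
w=grab("wrist","e_wrist")
# arc: steps in tool frame (mm), tool y = -case y (down), tool z down
for a in np.arange(0,1.85,.1):
    y=-231*np.cos(a)+44*np.sin(a); z=231*np.sin(a)+44*np.cos(a)
    print(round(a,2), "ty %.1f tz %.1f"%(-(y+231), -(z-44)))
E
```

```text
shift mm [ 0.1 -2.6  0.3] turn -0.14 | yaw -6.74 tilt 0.01 tcp [0.5711 0.0664 0.1123] F [-0.2  0.2 -0.2] w 0.0002 t 3.725
0.0 ty -0.0 tz -0.0
0.1 ty -5.5 tz -22.8
0.2 ty -13.3 tz -45.0
0.3 ty -23.3 tz -66.3
0.4 ty -35.4 tz -86.5
0.5 ty -49.4 tz -105.4
0.6 ty -65.2 tz -122.7
0.7 ty -82.7 tz -138.5
0.8 ty -101.6 tz -152.4
0.9 ty -121.9 tz -164.3
1.0 ty -143.2 tz -174.2
1.1 ty -165.4 tz -181.8
1.2 ty -188.3 tz -187.2
1.3 ty -211.6 tz -190.4
1.4 ty -235.1 tz -191.1
1.5 ty -258.5 tz -189.5
1.6 ty -281.7 tz -185.6
1.7 ty -304.4 tz -179.4
1.8 ty -326.3 tz -171.0
```

View pics/e_wrist.png

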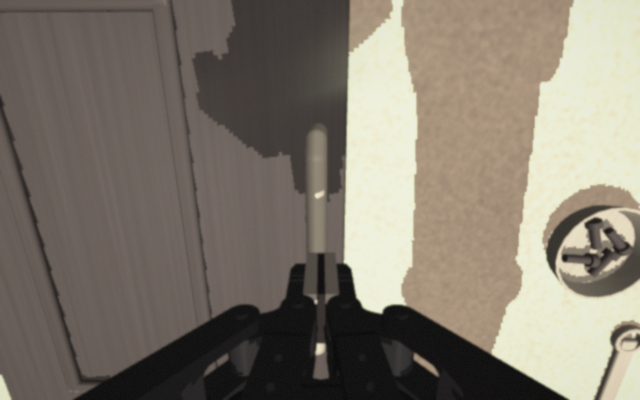

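```bash
python3 - <<'E'
from h import *
w=load("e_wrist"); crop(w,230,110,410,390,2.1,"e_crop")
s=grab("scene","e_scene"); t=grab("top","e_top"); crop(s,330,150,490,310,3.7,"e_s")
from h import *
print(proj(w,[[.5711,.0664,.112],[.5711,.0664,.131],[.5215,.075,.131],[.6215,.0625,.131]]))
E
```

```text
[[321.69507115 243.00577394]
 [321.87731382 258.68942196]
 [316.96536079 338.78096026]
 [317.61932216 161.86273543]]
```

View pics/e_crop.png

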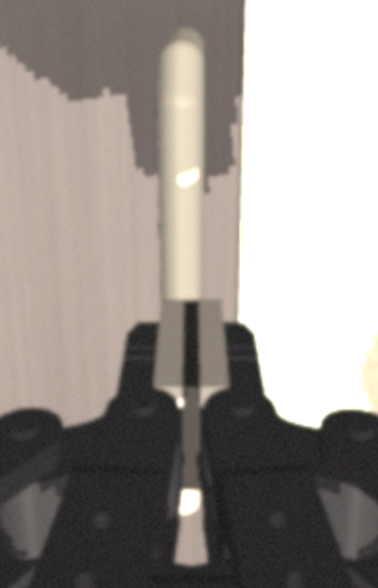

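View pics/e_s.png

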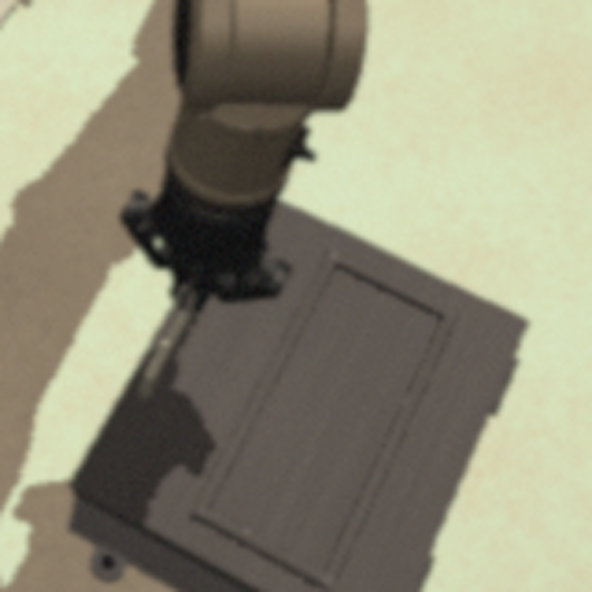

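```bash
python3 - <<'E'
from h import *
E=[[.6298,.0625,.1288],[.5135,.0756,.1329]]
for n in ("d_wrist","e_wrist"): 
    w=load(n); print(proj(w,E))
d=load("d_wrist"); e=load("e_wrist")
print(tri([(d,(323,120)),(e,(316.7,131))]))
T=e["world_to_cam"]; o=r.get_obs(); p=o["tcp_pos"]; print(T[:3,:3]@p+T[:3,3])
R=Ro.from_rotvec(o["orientation"]).as_matrix()
for b in (0,10,20,30,40): print(b,proj(e,[p+R@[.011,0,-b/1e3], p+R@[-.011,0,-b/1e3]]).round(0).tolist())
E
```

```text
[[323.52612225 126.31884687]
 [323.56150134 272.40874321]]
[[315.50994992 143.48543826]
 [317.59543985 352.77748909]]
[0.63101191 0.0623054  0.0849437 ]
[ 0.00055847 -0.02253744 -0.18918895]
0 [[322.0, 225.0], [322.0, 261.0]]
10 [[322.0, 232.0], [322.0, 269.0]]
20 [[322.0, 240.0], [322.0, 279.0]]
30 [[322.0, 249.0], [322.0, 289.0]]
40 [[322.0, 259.0], [322.0, 301.0]]
```

```bash
python3 - <<'E'
from h import *
s=load("e_scene"); o=r.get_obs(); p=o["tcp_pos"]; R=Ro.from_rotvec(o["orientation"]).as_matrix()
im=cv2.convertScaleAbs(s["img"][190:290,340:440],alpha=2.2,beta=20); im=cv2.resize(im,None,fx=6,fy=6,interpolation=cv2.INTER_CUBIC)
for b,c in ((0,(255,0,0)),(18.7,(0,255,0)),(40,(0,0,255))):
    q=(proj(s,[p+R@[0,0,-b/1e3]])[0]-[340,190])*6; print(q); cv2.circle(im,tuple(int(v) for v in q),4,c,1)
cv2.imwrite("pics/f.png",im[:,:,::-1])
E
```

```text
[233.64781617 275.77711415]
[238.94499517 257.40316623]
[245.16550274 235.82007023]
```

View pics/f.png

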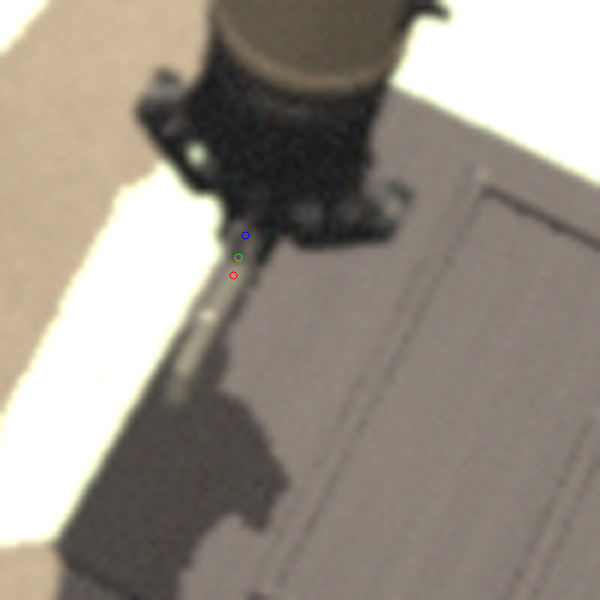

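The fingers shut above the bar. Both the wrist and scene views put the real tips about 34 mm behind the nominal TCP. The bar is also about 2 mm towards +y of the jaw centre. I'll reopen and go lower in steps, watching the force.

send_rows:
  moves: [0,-2.5,0,0,0,-2.5,0,0,0,-2.5,0,0,0,-2.5,8,0,0,-2.5,16,0,0,-2.5,22,0,0,-2.5,22,0]
  hand: 0.4

```text
clock: 4.75
tcp_pos: [0.5708, 0.0689, 0.0895]
orientation: [3.136, -0.184, -0.002]
contact_force: [-0.7, 0.0, 0.6]
grip_width: 0.0512
```

```bash
python3 - <<'E'
from h import *
goto([.5715,.069,.112],-6.6)
w=grab("wrist","g_wrist"); crop(w,170,60,470,390,1.8,"g_crop")
E
```

```text
shift mm [  0.6  -0.2 -22.5] turn -0.13 | yaw -6.73 tilt 0.08 tcp [0.5708 0.0689 0.0895] F [-0.7  0.   0.6] w 0.0512 t 4.75
```

View pics/g_crop.png

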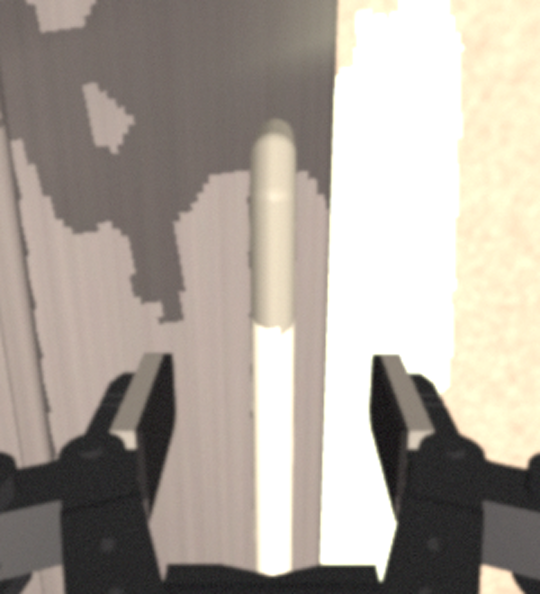

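send_rows:
  moves: [0,0,4,0,0,0,7,0,0,0,8,0,0,0,8,0]

```text
clock: 5.3
tcp_pos: [0.5714, 0.069, 0.0823]
orientation: [3.136, -0.185, -0.0]
contact_force: [-0.1, 0.1, -0.4]
grip_width: 0.0511
```

send_rows:
  moves: [0,0,0,0,0,0,0,0,0,0,0,0,0,0,0,0,0,0,0,0]
  hand: 1
  newtons: 40

```text
clock: 5.92
tcp_pos: [0.5714, 0.0685, 0.0823]
orientation: [3.136, -0.185, -0.0]
contact_force: [-0.3, -2.0, 1.5]
grip_width: 0.0087
```

send_rows:
  moves: [0,-1,-5,0,0,-2.5,-11.5,0,0,-5.5,-23,0,0,-9,-34,0,0,-13,-45,0,0,-18,-56,0,0,-23,-66,0,0,-23,-66,0]

```text
clock: 6.92
tcp_pos: [0.5742, 0.0929, 0.1497]
orientation: [-3.136, 0.183, -0.001]
contact_force: [0.3, 1.4, -0.8]
grip_width: 0.0083
```

```bash
python3 - <<'E'
from h import *
goto([.5714,.0685,.0823],-6.6)
w=grab("wrist","i_wrist"); 
E
```

```text
shift mm [-0.  24.7 67.4] turn -0.09 | yaw -6.69 tilt 0.07 tcp [0.5742 0.0929 0.1497] F [ 0.3  1.4 -0.8] w 0.0083 t 6.925
```

View pics/i_wrist.png

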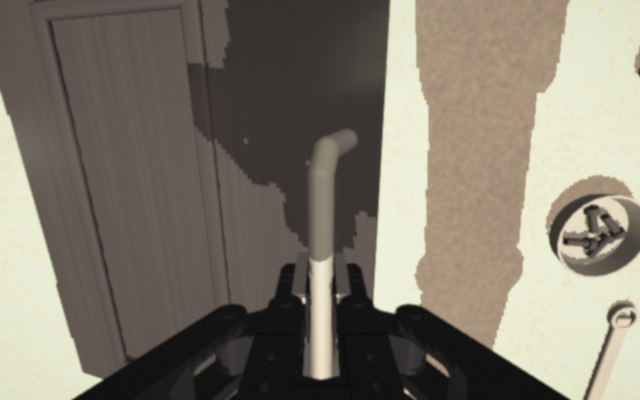

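The wrist view shows the cover turning with the bar held between the pads at (320,290). I'm continuing along the arc.

send_rows:
  moves: [0,-6,-10,0,0,-12,-20,0,0,-19,-30,0,0,-26,-39,0,0,-34,-48,0,0,-42,-56,0,0,-50,-64,0,0,-59,-72,0]

```text
clock: 7.98
tcp_pos: [0.5808, 0.1505, 0.2206]
orientation: [3.135, -0.185, -0.001]
contact_force: [2.6, -1.4, -8.9]
grip_width: 0.0086
```

send_rows:
  moves: [0,-9,-7,0,0,-19,-14,0,0,-29,-20,0,0,-39,-26,0,0,-50,-31,0,0,-60,-36,0,0,-72,-40,0,0,-83,-43,0]

```text
clock: 8.98
tcp_pos: [0.5905, 0.2329, 0.2654]
orientation: [3.135, -0.185, 0.0]
contact_force: [-4.0, -7.4, 5.5]
grip_width: 0.0086
```

```bash
python3 - <<'E'
from h import *
goto([.5714,.0685,.0823],-6.6)
s=grab("scene","j_s"); w=grab("wrist","j_wrist")
E
```

```text
shift mm [  0.3 165.3 183.3] turn -0.17 | yaw -6.77 tilt 0.07 tcp [0.5905 0.2329 0.2654] F [-4.  -7.4  5.5] w 0.0086 t 8.975
```

View pics/j_s.png

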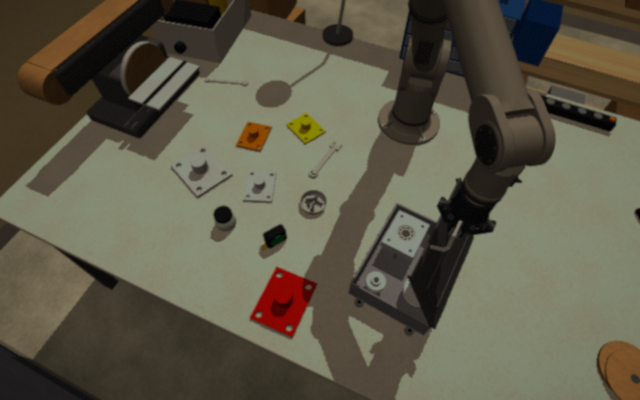

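View pics/j_wrist.png

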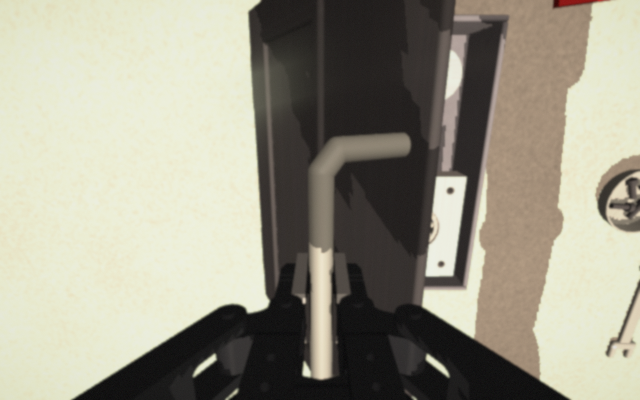

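send_rows:
  moves: [0,-11,-3,0,0,-23,-5,0,0,-35,-8,0,0,-46,-9,0,0,-58,-9,0,0,-70,-9,0,0,-82,-9,0,0,-93,-8,0]

```text
clock: 10.07
tcp_pos: [0.6016, 0.3269, 0.2732]
orientation: [-3.135, 0.184, -0.002]
contact_force: [-1.7, -4.0, 4.4]
grip_width: 0.0087
```

send_rows:
  moves: [0,-12,2,0,0,-23,4,0,0,-35,7,0,0,-46,10,0,0,-57,14,0,0,-65,18,0,0,-65,18,0]

```text
clock: 10.95
tcp_pos: [0.6094, 0.3931, 0.2535]
orientation: [-3.132, 0.181, -0.002]
contact_force: [1.4, 5.0, 2.7]
grip_width: 0.0084
```

```bash
python3 - <<'E'
from h import *
goto([.5714,.0685,.0823],-6.6)
s=grab("scene","k_s"); w=grab("wrist","k_wrist");t=grab("top","k_t"); crop(s,360,130,560,340,3,"k_c")
E
```

```text
shift mm [ -0.5 327.5 169.7] turn -0.03 | yaw -6.63 tilt 0.26 tcp [0.6094 0.3931 0.2535] F [1.4 5.  2.7] w 0.0084 t 10.95
```

View pics/k_c.png

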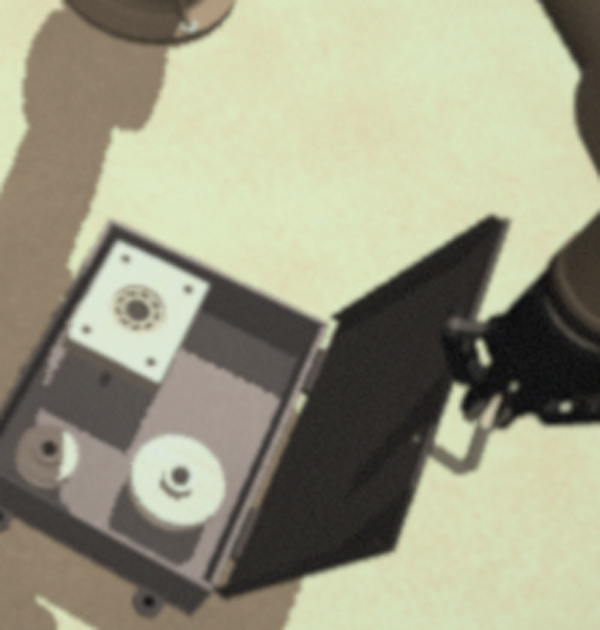

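View pics/k_wrist.png

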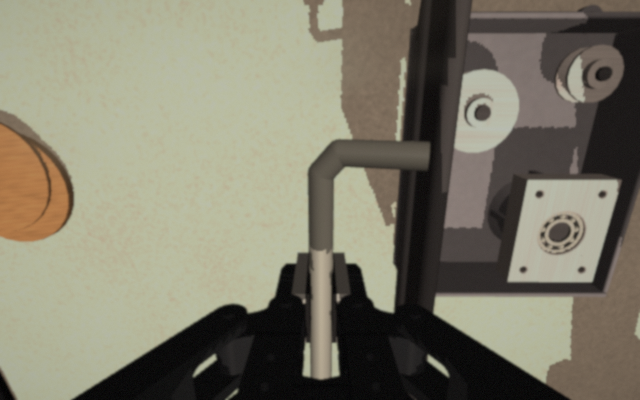

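Displacement gives a cover angle of about 1.81 rad. I'm letting go with a small opening and rising clear of the plate.

send_rows:
  moves: [0,0,0,0,0,0,0,0,0,0,0,0,0,-3,0,0,0,-4,-8,0,0,-4,-25,0,0,-4,-50,0,0,-4,-80,0]
  hand: 0.72

```text
clock: 12.1
tcp_pos: [0.6098, 0.3932, 0.3344]
orientation: [3.136, -0.185, -0.001]
contact_force: [0.3, 0.5, 0.5]
grip_width: 0.0237
```

```bash
python3 - <<'E'
from h import *
goto([.53,.14,.32],-6.6)
s=grab("scene","l_s"); crop(s,360,100,560,340,2.4,"l_c")
E
```

```text
shift mm [-49.4 260.8  14.6] turn -0.16 | yaw -6.76 tilt 0.04 tcp [0.6098 0.3932 0.3344] F [0.3 0.5 0.5] w 0.0237 t 12.1
```

View pics/l_c.png

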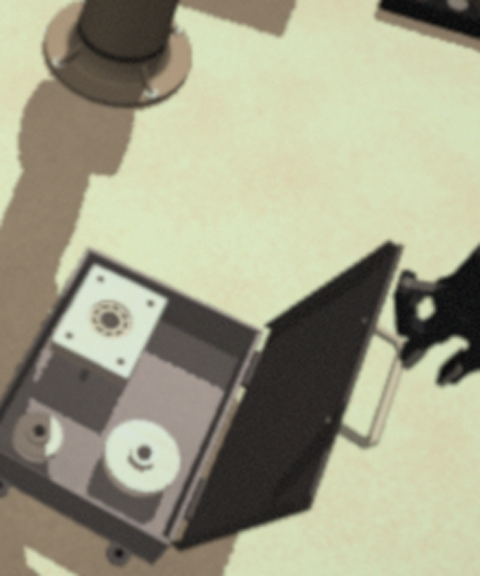

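send_rows:
  moves: [0,0,-25,0,0,0,-50,0,0,30,-55,0,0,80,-55,0,-30,130,-55,0,-60,180,-55,0,-90,225,-45,0,-110,245,-30,0]

```text
clock: 13.15
tcp_pos: [0.4709, 0.1607, 0.3644]
orientation: [3.136, -0.19, 0.004]
contact_force: [0.2, 0.6, -0.6]
grip_width: 0.024
```

send_rows:
  moves: [0,8,15,0,0,15,35,0,0,15,55,0,0,15,65,0,0,15,65,0]
  hand: 0

```text
clock: 13.78
tcp_pos: [0.4702, 0.1488, 0.2978]
orientation: [3.136, -0.184, -0.002]
contact_force: [-0.4, 0.4, 0.2]
grip_width: 0.0854
```

```bash
python3 - <<'E'
from h import *
goto([.46,.14,.30],-6.6)
w=grab("wrist","m_wrist"); s=grab("scene","m_s"); t=grab("top","m_t")
E
```

```text
shift mm [-9.1  9.9 -2.2] turn -0.1 | yaw -6.7 tilt 0.07 tcp [0.4702 0.1488 0.2978] F [-0.4  0.4  0.2] w 0.0854 t 13.775
```

View pics/m_wrist.png

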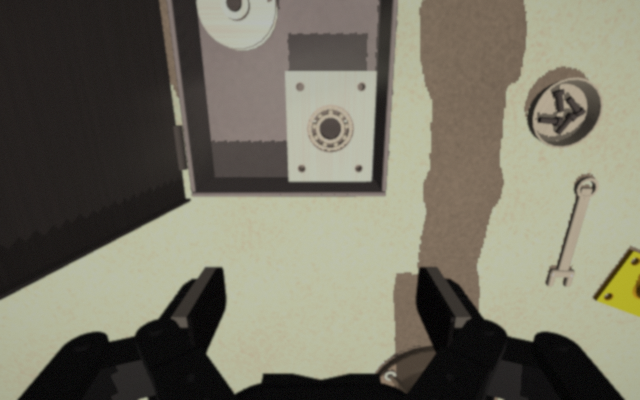

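View pics/m_t.png

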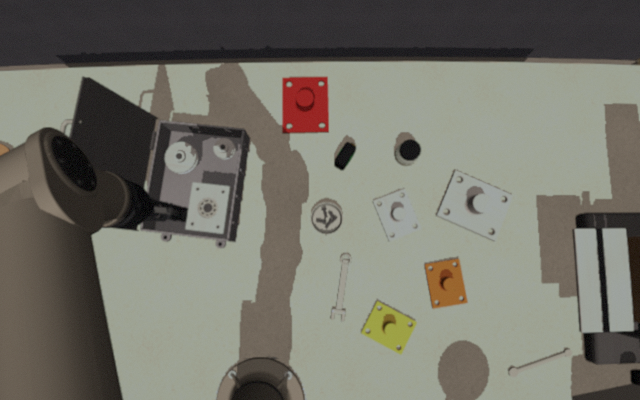

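```bash
cat >> h.py <<'E'
def dark(f,x,y,h=5,up=8):
    g=f["img"].astype(np.float32).min(2); xi,yi=int(round(x)),int(round(y))
    for _ in range(2):
        p=g[yi-h:yi+h+1,xi-h:xi+h+1]; P=cv2.resize(p,None,fx=up,fy=up,interpolation=cv2.INTER_CUBIC)
        w=np.clip(np.percentile(P,75)*.85-P,0,None)
        m=(w>0.3*w.max()).astype(np.uint8); n,l,st,c=cv2.connectedComponentsWithStats(m)
        cc=np.array(P.shape[::-1])/2; k=1+np.argmin(((c[1:]-cc)**2).sum(1)-st[1:,4]*0.3)
        w=w*(l==k); Y,X=np.mgrid[:P.shape[0],:P.shape[1]]
        q=np.array([(w*X).sum(),(w*Y).sum()])/w.sum(); q=(q+.5)/up-.5+[xi-h,yi-h]; xi,yi=int(round(q[0])),int(round(q[1]))
    return q
E
python3 - <<'E'
from h import *
w=load("m_wrist"); t=load("m_t"); s=load("m_s")
crop(t,175,170,245,245,7,"m_tc"); crop(s,370,195,440,265,7,"m_sc")
# predicted
c=np.array([.585,.175]); th=np.radians(-6.7); ex=np.array([np.cos(th),np.sin(th)]); ey=np.array([-ex[1],ex[0]])
seat=c-.07*ex-.05*ey
H=[np.r_[seat+a*.046*ex+b*.034*ey,.08] for a,b in ((1,1),(-1,1),(-1,-1),(1,-1))]
obs={}
for n,f in (("w",w),("t",t),("s",s)):
    pr=proj(f,H); q=np.array([dark(f,*p) for p in pr]); obs[n]=q; print(n,pr.round(1).tolist(),q.round(1).tolist())
E
```

```text
w [[299.6, 87.8], [301.2, 169.2], [358.0, 169.2], [360.9, 87.8]] [[299.3, 86.4], [301.3, 168.4], [358.4, 168.2], [361.7, 86.3]]
t [[197.0, 188.8], [191.6, 223.7], [217.2, 226.8], [222.4, 191.7]] [[197.2, 188.6], [191.8, 223.4], [217.4, 226.5], [222.6, 191.4]]
s [[410.2, 249.9], [422.7, 225.7], [401.9, 215.5], [388.8, 239.0]] [[409.8, 250.2], [422.2, 226.0], [401.5, 215.8], [388.3, 239.4]]
```

View pics/m_tc.png

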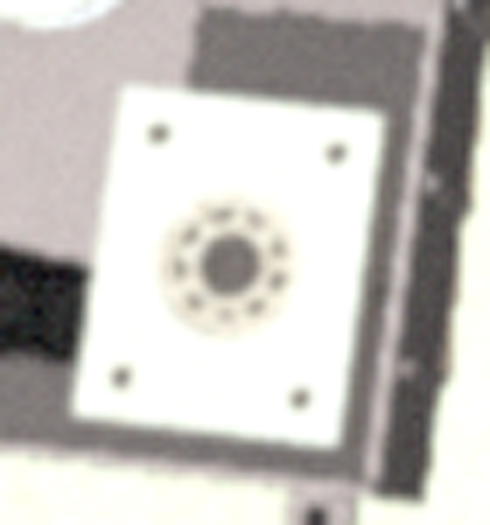

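View pics/m_sc.png

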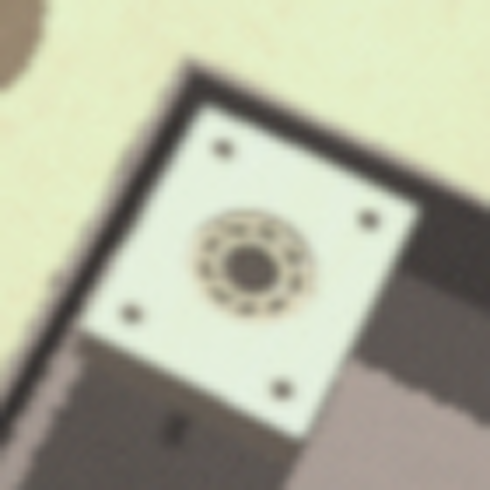

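```bash
python3 - <<'E'
from h import *
w=load("m_wrist"); t=load("m_t"); s=load("m_s")
qw=[[299.3, 86.4], [301.3, 168.4], [358.4, 168.2], [361.7, 86.3]]
qt=[[197.2, 188.6], [191.8, 223.4], [217.4, 226.5], [222.6, 191.4]]
qs=[[409.8, 250.2], [422.2, 226.0], [401.5, 215.8], [388.3, 239.4]]
def rep(P):
    P=np.array(P);v=P[0]+P[3]-P[1]-P[2]; print(P.mean(0).round(4),"yaw",np.degrees(np.arctan2(v[1],v[0])).round(2),"len",(np.linalg.norm(v)/2).round(4))
for n,o in (("all",(0,1,2)),("ts",(1,2)),("wt",(0,1)),("ws",(0,2))):
    print(n); rep([tri([[(w,qw[i]),(t,qt[i]),(s,qs[i])][k] for k in o]) for i in range(4)])
for f,q in ((w,qw),(t,qt),(s,qs)): rep(plane(f,q,.08))
crop(t,365,180,430,250,8,"n_t"); crop(s,235,160,285,215,9,"n_s")
E
```

```text
all
[0.5107 0.1329 0.0794] yaw -6.7 len 0.0922
ts
[0.5106 0.1329 0.0793] yaw -6.7 len 0.092
wt
[0.5107 0.1332 0.0791] yaw -6.56 len 0.0923
ws
[0.5108 0.1328 0.0793] yaw -6.67 len 0.0927
[0.5109 0.1331 0.08  ] yaw -6.66 len 0.0924
[0.5104 0.133  0.08  ] yaw -6.75 len 0.092
[0.5112 0.1326 0.08  ] yaw -6.67 len 0.0919
```

View pics/n_t.png

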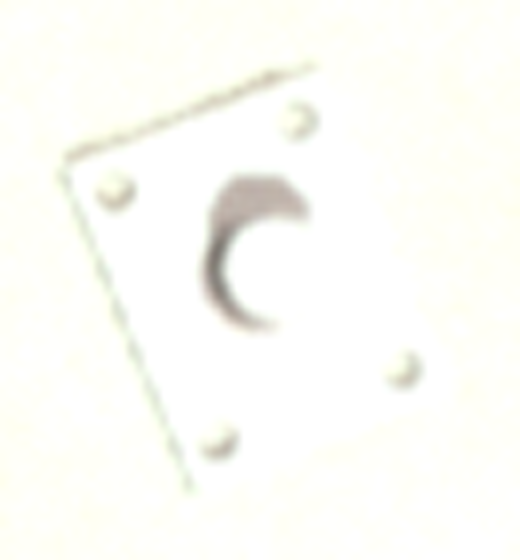

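View pics/n_s.png

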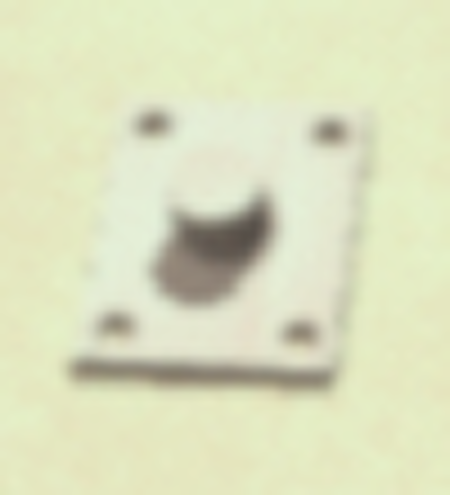

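```bash
python3 - <<'E'
from h import *
t=load("m_t"); s=load("m_s")
P=np.array([(115,190),(298,120),(403,370),(220,440)])/8+[365,180]
Q=np.array([(117,326),(301,333),(330,132),(153,123)])/9+[235,160]
A=plane(t,P-.4,.008); B=plane(s,Q-.4,.008); print(A.round(4),A.mean(0)); print(B.round(4),B.mean(0))
for X in (A,B):
    for i in range(4): print(np.linalg.norm(X[i]-X[i-1]).round(4),end=" ")
    v=X[1]-X[2]+X[0]-X[3]; print(np.degrees(np.arctan2(v[1],v[0])))
goto([A.mean(0)[0]-.05,A.mean(0)[1]+0.0,.25],None)
E
```

```text
[[ 0.5289 -0.3228  0.008 ]
 [ 0.5531 -0.3868  0.008 ]
 [ 0.4665 -0.4201  0.008 ]
 [ 0.4427 -0.3568  0.008 ]] [ 0.49779692 -0.37162788  0.008     ]
[[ 0.5536 -0.3864  0.008 ]
 [ 0.5284 -0.3233  0.008 ]
 [ 0.4433 -0.3564  0.008 ]
 [ 0.4674 -0.42    0.008 ]] [ 0.49819809 -0.37153087  0.008     ]
0.0926 0.0684 0.0929 0.0677 21.291255268879112
0.0925 0.068 0.0914 0.068 21.307640401758256
shift mm [ 38.2 519.6  48.8] turn 0 | yaw -6.72 tilt 0.07 tcp [0.4706 0.1489 0.2991] F [-0.6 -0.2 -0.2] w 0.0856 t 13.925
```

send_rows:
  moves: [0,30,0,0,5,85,5,0,10,140,10,0,15,195,15,0,20,250,20,0,25,305,25,0,30,360,30,0,35,410,30,0]

```text
clock: 14.92
tcp_pos: [0.4567, -0.265, 0.2689]
orientation: [3.136, -0.185, 0.002]
contact_force: [0.6, 0.9, 0.2]
grip_width: 0.0855
```

send_rows:
  moves: [3,40,10,-7,5,80,20,-14,8,105,30,-21,10,110,35,-28,10,110,35,-28]

```text
clock: 15.55
tcp_pos: [0.4539, -0.3738, 0.2334]
orientation: [-3.088, -0.577, -0.0]
contact_force: [1.0, -1.0, 0.5]
grip_width: 0.0852
```

```bash
python3 - <<'E'
from h import *
goto([.498,-.3715,.2],21.2)
w=grab("wrist","o_wrist")
E
```

```text
shift mm [42.  13.8 33.4] turn -0.04 | yaw 21.16 tilt 0.01 tcp [ 0.4539 -0.3738  0.2334] F [ 1.  -1.   0.5] w 0.0852 t 15.55
```

View pics/o_wrist.png

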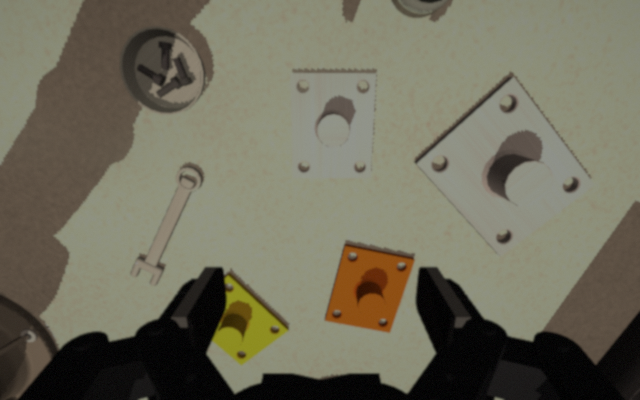

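```bash
python3 - <<'E'
from h import *
w=load("o_wrist"); t=load("m_t"); s=load("m_s")
print(tri([(w,(332,129.5)),(t,(399.4,213.75)),(s,(258.9,180.2))]),tri([(w,(332,129.5)),(s,(258.9,180.2))]))
q=np.array([dark(w,*p) for p in ((302.5,86),(363,86),(304,166.5),(360,166.5))]); print(q)
A=plane(w,q,.008); print(A.round(4),A.mean(0)); v=A[0]+A[1]-A[2]-A[3]; print(np.degrees(np.arctan2(v[1],v[0])),np.linalg.norm(v)/2)
crop(w,270,50,400,190,4,"o_c")
E
```

```text
[ 0.49819934 -0.37077661  0.0353787 ] [ 0.49951226 -0.36936353  0.0378295 ]
[[300.93635676  88.6303929 ]
 [362.28052376  89.66475884]
 [302.90866944 168.4176191 ]
 [359.53903471 168.92861786]]
[[ 0.5265 -0.3217  0.008 ]
 [ 0.5506 -0.387   0.008 ]
 [ 0.4411 -0.3555  0.008 ]
 [ 0.4653 -0.4202  0.008 ]] [ 0.49587329 -0.37109684  0.008     ]
21.437882847684197 0.09169355780274872
```

View pics/o_c.png

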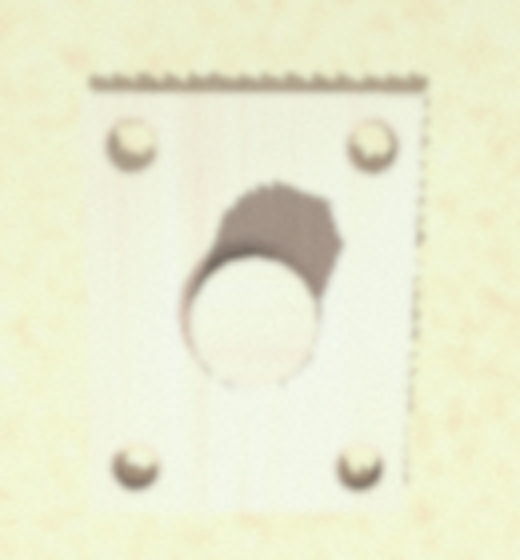

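```bash
python3 - <<'E'
from h import *
goto([.4975,-.3713,.02],21.2)
E
```

```text
shift mm [ 41.1  13.8 213.7] turn -0.07 | yaw 21.13 tilt 0.03 tcp [ 0.4541 -0.3733  0.2337] F [-0.3 -0.   0.3] w 0.0852 t 15.6
```

send_rows:
  moves: [20,7,40,0,35,12,90,0,41,14,140,0,41,14,180,0,41,14,205,0,41,14,214,0,41,14,214,0]
  hand: 0.3

```text
clock: 16.48
tcp_pos: [0.4975, -0.3712, 0.0198]
orientation: [3.088, 0.579, 0.001]
contact_force: [0.6, -0.4, 1.5]
grip_width: 0.0599
```

```bash
python3 - <<'E'
from h import *
goto([.4975,-.3713,.0],21.2)
w=grab("wrist","p_wrist"); s=grab("scene","p_s"); crop(s,210,120,310,240,5,"p_sc")
E
```

```text
shift mm [-0.1  0.1 19.8] turn 0.05 | yaw 21.25 tilt 0.02 tcp [ 0.4975 -0.3712  0.0198] F [ 0.6 -0.4  1.5] w 0.0599 t 16.475
```

View pics/p_wrist.png

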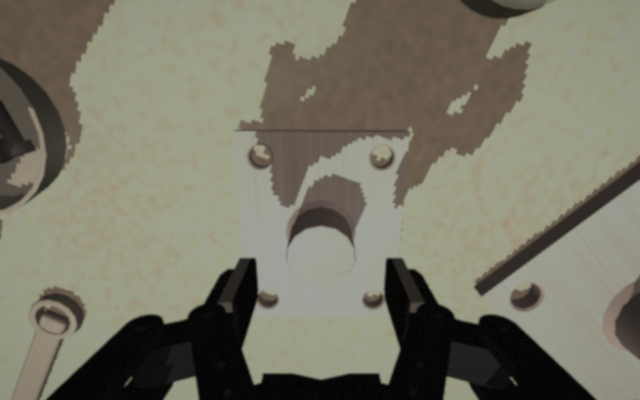

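View pics/p_sc.png

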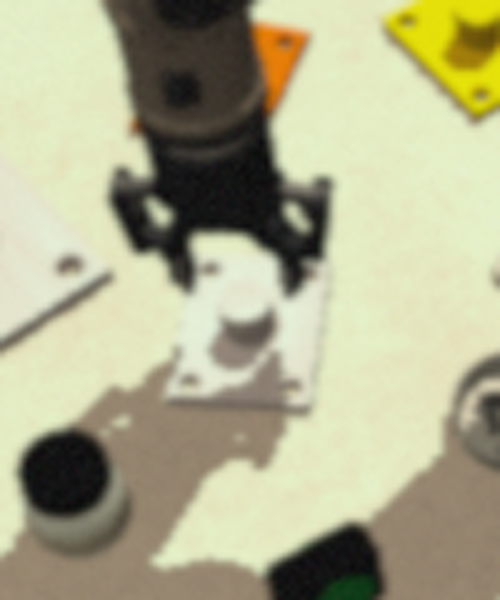

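send_rows:
  moves: [1,0,12,0,2,0,24,0,2,0,32,0,2,0,36,0,2,0,36,0]

```text
clock: 17.2
tcp_pos: [0.4986, -0.3706, -0.0171]
orientation: [-3.087, -0.58, 0.001]
contact_force: [-0.3, 0.1, -0.3]
grip_width: 0.0601
```

```bash
python3 - <<'E'
from h import *
goto([.4975,-.3713,-.025],21.2)
w=grab("wrist","q_wrist"); s=grab("scene","q_s"); crop(s,210,120,310,240,5,"q_sc")
E
```

```text
shift mm [-1.3  0.2  7.9] turn 0.06 | yaw 21.26 tilt 0.04 tcp [ 0.4986 -0.3706 -0.0171] F [-0.3  0.1 -0.3] w 0.0601 t 17.2
```

View pics/q_wrist.png

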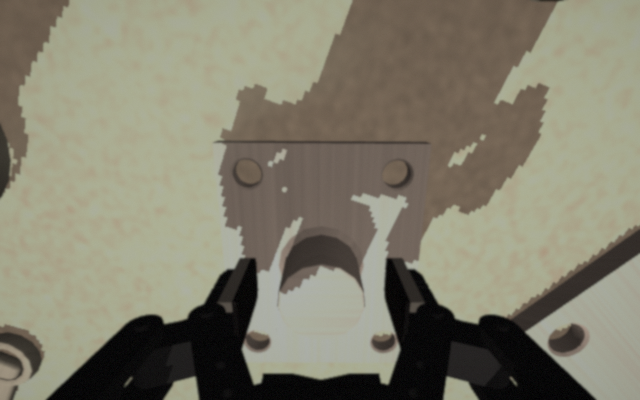

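send_rows:
  moves: [0,0,4,0,0,0,7,0,0,0,7,0]

```text
clock: 17.68
tcp_pos: [0.4986, -0.3705, -0.024]
orientation: [-3.087, -0.58, 0.001]
contact_force: [-0.2, -0.8, -0.3]
grip_width: 0.0602
```

send_rows:
  moves: [0,0,0,0,0,0,0,0,0,0,0,0,0,0,0,0,0,0,0,0]
  hand: 1
  newtons: 60

```text
clock: 18.3
tcp_pos: [0.4998, -0.3707, -0.0217]
orientation: [3.087, 0.58, 0.002]
contact_force: [-3.2, 2.8, 15.0]
grip_width: 0.0346
```

```bash
python3 - <<'E'
from h import *
goto([.4975,-.3713,-.025],21.2)
w=grab("wrist","r_wrist"); s=grab("scene","r_s"); crop(s,210,120,310,240,5,"r_sc")
E
```

```text
shift mm [-2.4 -0.3  3.3] turn 0.07 | yaw 21.27 tilt 0.09 tcp [ 0.4998 -0.3707 -0.0217] F [-3.2  2.8 15. ] w 0.0346 t 18.3
```

View pics/r_wrist.png

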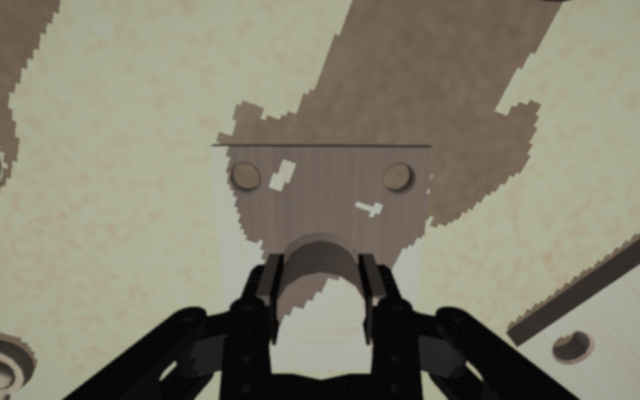

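Gripped at 34.6 mm. The pads pushed lightly on the plate (15 N) as they swung forward. Lifting and checking.

send_rows:
  moves: [0,0,-3,0,0,0,-8,0,0,0,-20,0,0,0,-40,0,0,0,-65,0,0,0,-95,0,0,0,-120,0,0,0,-130,0]

```text
clock: 19.4
tcp_pos: [0.4999, -0.3714, 0.1091]
orientation: [3.085, 0.579, 0.004]
contact_force: [-0.0, -0.2, -3.0]
grip_width: 0.0344
```

```bash
python3 - <<'E'
from h import *
goto([.5108,.1330,.16],-6.7)
w=grab("wrist","s_wrist"); s=grab("scene","s_s"); t=grab("top","s_t"); crop(s,190,90,310,230,4,"s_sc")
E
```

```text
shift mm [ 193.2 -466.   -51.9] turn 27.96 | yaw 21.26 tilt 0.22 tcp [ 0.4999 -0.3714  0.1091] F [-0.  -0.2 -3. ] w 0.0344 t 19.4
```

View pics/s_wrist.png

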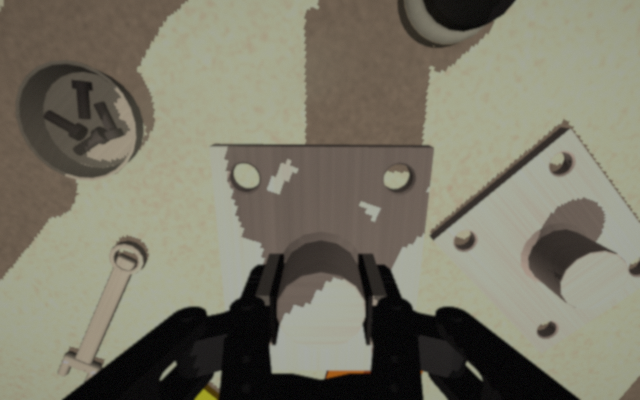

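View pics/s_sc.png

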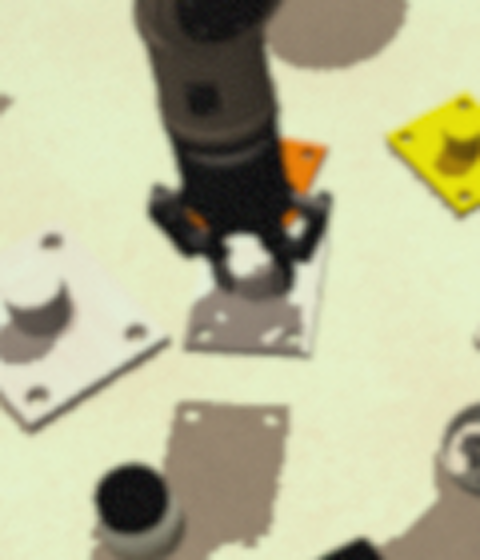

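Cap is held and hasn't moved in the wrist view: front holes at (245,177) and (399,177), front edge level at y=145. Carrying it to above the housing.

send_rows:
  moves: [8,-19,-6,1,24,-58,-14,4,42,-101,-20,7,60,-145,-22,10,79,-191,-22,13,98,-237,-22,17,116,-280,-22,20,130,-314,-22,22]

```text
clock: 20.55
tcp_pos: [0.5051, -0.0287, 0.1272]
orientation: [-3.141, 0.02, 0.003]
contact_force: [0.9, -0.6, -2.9]
grip_width: 0.0345
```

```bash
python3 - <<'E'
from h import *
goto([.5127,.1328,.13],-6.7)
E
```

```text
shift mm [   5.6 -161.6   -2.7] turn 5.98 | yaw -0.72 tilt 0.12 tcp [ 0.5051 -0.0287  0.1272] F [ 0.9 -0.6 -2.9] w 0.0345 t 20.55
```

send_rows:
  moves: [1,-25,0,1,2,-60,0,3,3,-95,0,5,4,-125,0,6,5,-148,0,6,5.5,-158,0,6,5.5,-161.5,0,6,5.5,-161.5,0,6]

```text
clock: 21.55
tcp_pos: [0.5136, 0.1295, 0.128]
orientation: [3.135, -0.186, -0.001]
contact_force: [0.3, -0.7, -3.3]
grip_width: 0.0345
```

```bash
python3 - <<'E'
from h import *
goto([.5127,.1328,.0683],-6.7)
w=grab("wrist","u_wrist"); s=grab("scene","u_s"); t=grab("top","u_t"); crop(s,350,170,460,280,5,"u_sc"); crop(t,160,160,260,260,5,"u_tc")
E
```

```text
shift mm [-1.2 -3.2 59.7] turn -0.09 | yaw -6.79 tilt 0.05 tcp [0.5136 0.1295 0.128 ] F [ 0.3 -0.7 -3.3] w 0.0345 t 21.55
```

View pics/u_wrist.png

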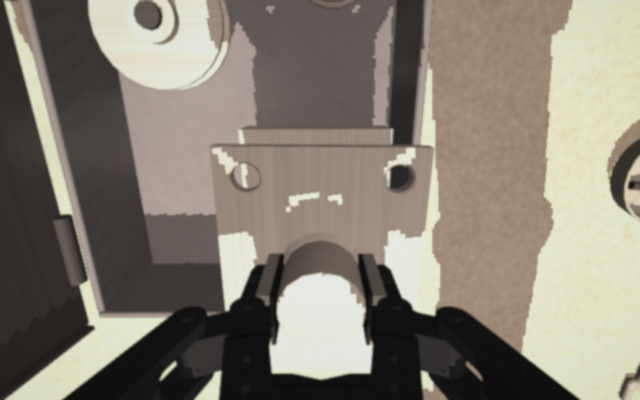

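View pics/u_sc.png

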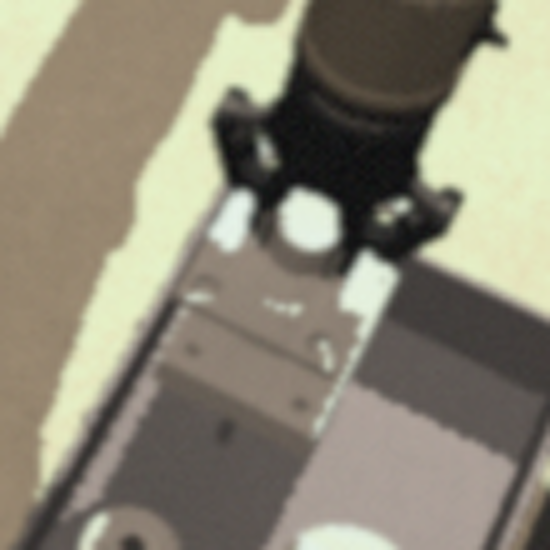

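View pics/u_tc.png

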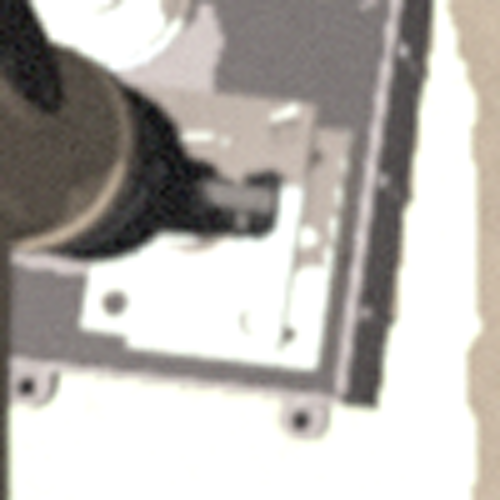

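```bash
python3 - <<'E'
from h import *
for n,p in (("s_wrist",(.4999,-.3714,.1091)),("u_wrist",(.5136,.1295,.128)),("r_wrist",(.4998,-.3707,-.0217))):
    w=load(n); yaw=np.radians({"s":21.26,"u":-6.79,"r":21.27}[n[0]]); p=np.array(p)
    ex=np.array([np.cos(yaw),np.sin(yaw),0]); ey=np.array([-ex[1],ex[0],0])
    g=w["img"].astype(int).sum(2)
    # front edge row: strongest vertical gradient near 145 per column
    gf=cv2.GaussianBlur(w["img"].astype(np.float32).sum(2),(0,0),.8); gy=abs(gf[1:]-gf[:-1])
    ed=[]
    for x in range(230,420,10):
        c=gy[140:152,x]; k=c.argmax(); 
        ed.append((x,140.5+ (c[max(0,k-1):k+2]*np.arange(max(0,k-1),max(0,k-1)+len(c[max(0,k-1):k+2]))).sum()/c[max(0,k-1):k+2].sum()))
    ed=np.array(ed); f=np.polyfit(ed[:,0],ed[:,1],1); print(n,"edge slope",f[0].round(4),"y@321",np.polyval(f,321).round(2))
    for q,z,l in (([(245.3,176.8),(399,177.3)],.0257,"holes"),([(210.5,146),(433.5,146)],.0297,"corners")):
        A=plane(w,q,p[2]+z)-p; print(l,"x",(A@ex*1e3).round(1),"y(case)",(A@ey*1e3).round(1))
w=load("u_wrist"); crop(w,200,130,450,250,3.1,"u_wc")
w=load("s_wrist"); crop(w,200,130,450,250,3.1,"s_wc")
E
```

```text
s_wrist edge slope 0.011 y@321 144.31
holes x [45.3 44.9] y(case) [ 34.6 -35.2]
corners x [59.8 59.7] y(case) [ 47.7 -48. ]
u_wrist edge slope 0.016 y@321 144.53
holes x [45.  44.8] y(case) [ 34.8 -34.9]
corners x [59.6 59.5] y(case) [ 47.8 -47.7]
r_wrist edge slope 0.0122 y@321 144.79
holes x [45.3 45. ] y(case) [ 34.6 -35.1]
corners x [59.8 59.7] y(case) [ 47.6 -48. ]
```

View pics/s_wc.png

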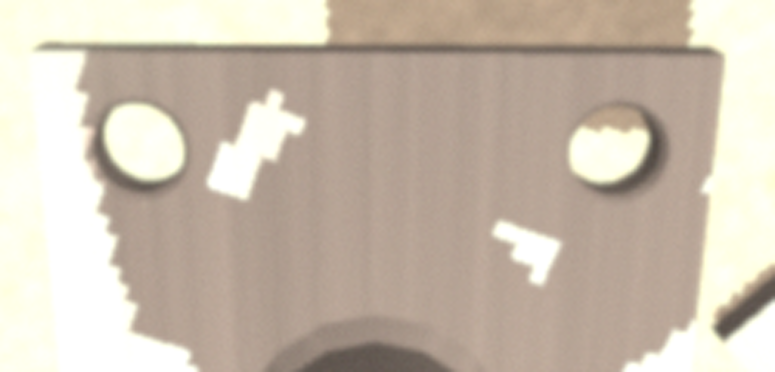

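```bash
python3 - <<'E'
from h import *
goto([.5118,.1329,.081],-6.75)
E
```

```text
shift mm [-2.3 -3.3 47.2] turn -0.07 | yaw -6.82 tilt 0.03 tcp [0.5137 0.1293 0.1282] F [ 0.2 -1.2 -3.6] w 0.0345 t 21.7
```

send_rows:
  moves: [-1,-1,3,0,-2,-2,10,0,-2.3,-3.3,20,0,-2.3,-3.3,30,0,-2.3,-3.3,39,0,-2.3,-3.3,45,0,-2.3,-3.3,47,0,-2.3,-3.3,47,0]

```text
clock: 22.7
tcp_pos: [0.5119, 0.134, 0.0813]
orientation: [-3.136, 0.185, -0.0]
contact_force: [-0.5, 0.1, -2.5]
grip_width: 0.0344
```

```bash
python3 - <<'E'
from h import *
goto([.5118,.1329,.0683],-6.75)
w=grab("wrist","v_wrist"); s=grab("scene","v_s"); t=grab("top","v_t"); crop(w,200,120,450,250,3.1,"v_wc"); crop(s,370,190,450,270,7,"v_sc"); crop(t,170,170,250,250,7,"v_tc")
E
```

```text
shift mm [ 0.   1.1 13. ] turn 0.01 | yaw -6.74 tilt 0.01 tcp [0.5119 0.134  0.0813] F [-0.5  0.1 -2.5] w 0.0344 t 22.7
```

View pics/v_wc.png

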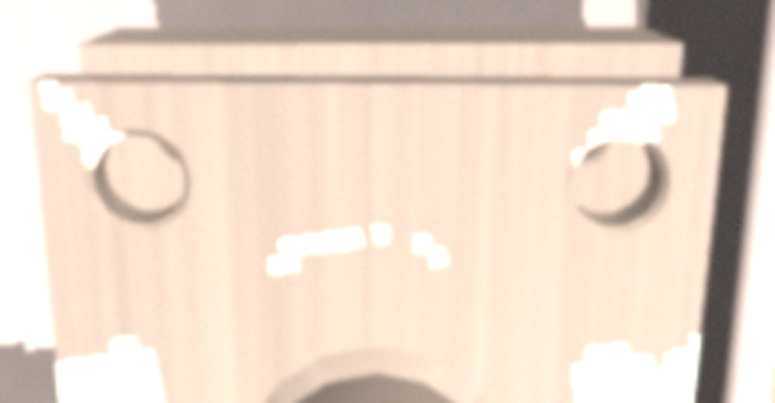

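View pics/v_sc.png

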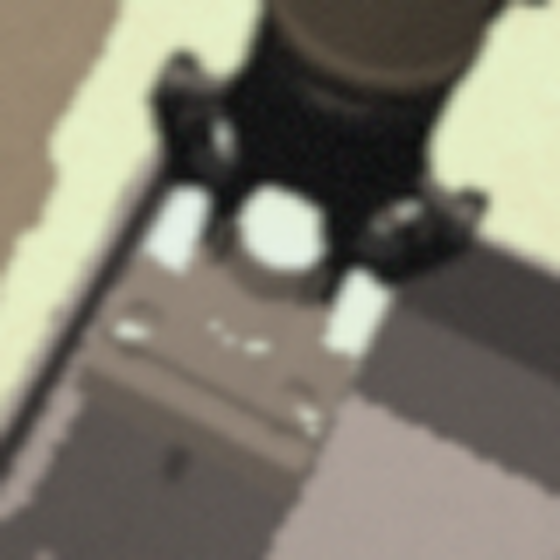

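View pics/v_tc.png

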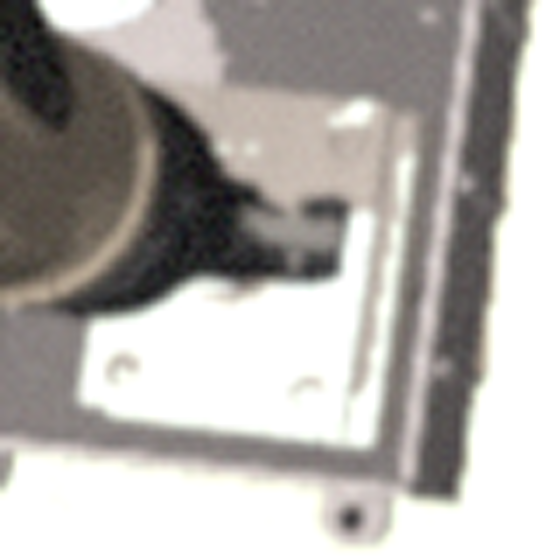

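send_rows:
  moves: [0,0.5,2,0,0,1,5,0,0,1,8,0,0,1,10.5,0,0,1,12.5,0,0,1,12.5,0,0,1,12.5,0]

```text
clock: 23.72
tcp_pos: [0.5118, 0.1331, 0.0689]
orientation: [-3.136, 0.185, -0.0]
contact_force: [0.3, -0.0, -3.0]
grip_width: 0.035
```

```bash
python3 - <<'E'
from h import *
goto([.5118,.1329,.0683],-6.75)
w=grab("wrist","x_wrist"); s=grab("scene","x_s"); t=grab("top","x_t"); crop(s,370,190,450,270,7,"x_sc"); crop(t,170,170,250,250,7,"x_tc")
c=np.array([.5108,.1330]); th=np.radians(-6.7); ex=np.array([np.cos(th),np.sin(th)]); ey=np.array([-ex[1],ex[0]])
H=lambda z:[np.r_[c+a*.046*ex+b*.034*ey,z] for a,b in ((1,1),(-1,1),(-1,-1),(1,-1))]
S=lambda z:[np.r_[c+a*.062*ex+b*.050*ey,z] for a,b in ((1,1),(-1,1),(-1,-1),(1,-1))]
C=lambda z:[np.r_[c+a*.060*ex+b*.048*ey,z] for a,b in ((1,1),(-1,1),(-1,-1),(1,-1))]
for n,f,x0,y0,sc,sz in (("w",w,200,120,3.1,(250,130)),("s",s,370,190,7,(80,80)),("t",t,170,170,7,(80,80))):
    im=cv2.convertScaleAbs(f["img"][y0:y0+sz[1],x0:x0+sz[0]],alpha=1.2); im=cv2.resize(im,None,fx=sc,fy=sc,interpolation=cv2.INTER_CUBIC)
    for P,col in ((H(.08),(255,0,0)),(H(.094),(0,200,0)),(S(.08),(255,0,255)),(C(.098),(0,0,255))):
        for q in proj(f,P):
            q=((q-[x0,y0]+.5)*sc); cv2.circle(im,tuple(int(v) for v in q),3,col,1)
    cv2.imwrite(f"pics/x_{n}o.png",im[:,:,::-1])
E
```

```text
shift mm [0.1 0.2 0.6] turn 0.02 | yaw -6.73 tilt 0.01 tcp [0.5118 0.1331 0.0689] F [ 0.3 -0.  -3. ] w 0.035 t 23.725
```

View pics/x_wo.png

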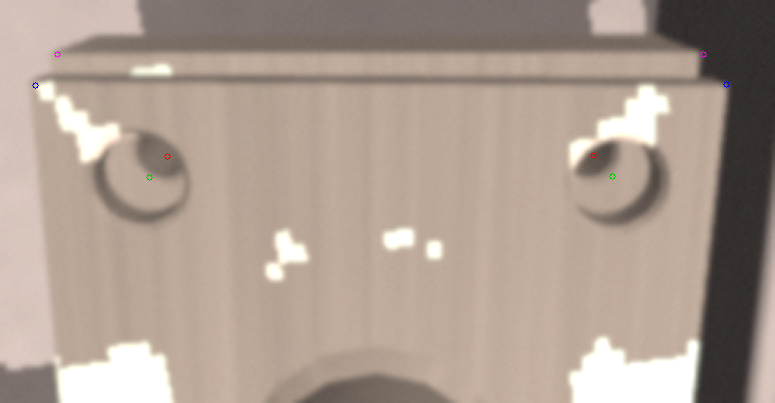

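View pics/x_so.png

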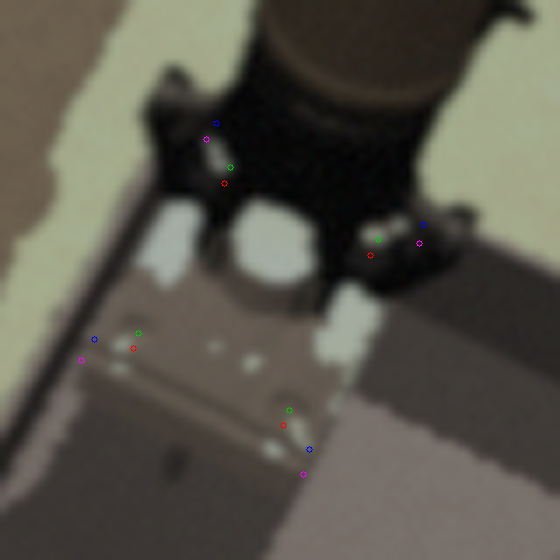

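View pics/x_to.png

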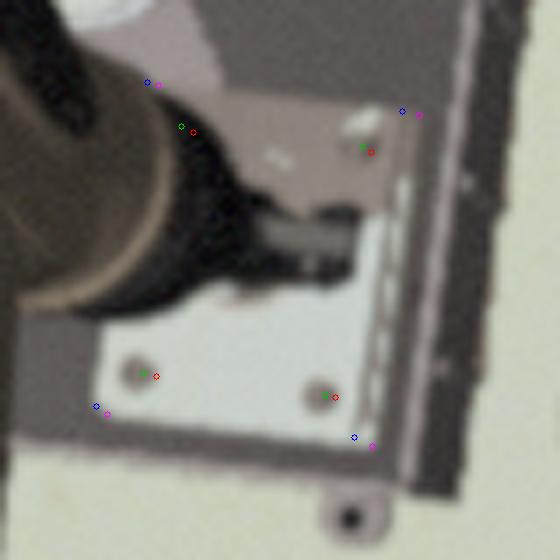

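The wrist overlay shows the cap corners on the predicted points. The threaded holes show inside both front cap holes at (157,157) and (597,155), which is where they should be if aligned. I'll do one settle and a final overall check.

send_rows:
  moves: [0,0,0,0,0,0,0,0,0,0,0,0,0,0,0,0]

```text
clock: 24.38
tcp_pos: [0.5117, 0.133, 0.0688]
orientation: [3.136, -0.185, -0.0]
contact_force: [-0.3, -0.4, -2.9]
grip_width: 0.0349
```

```bash
python3 - <<'E'
from h import *
goto([.5118,.1329,.0683],-6.75)
s=grab("scene","y_s"); t=grab("top","y_t"); w=load("x_wrist")
# front-edge pair + front hole z check: triangulate front holes/top corners between wrist and top/scene
a=load("m_t"); d=cv2.absdiff(cv2.GaussianBlur(a["img"],(5,5),0),cv2.GaussianBlur(t["img"],(5,5),0))
for n,x,y in (("dish",327,217),("tape",345,156),("wrench",342,287),("grease",408,150)): print(n,d[y-22:y+22,x-20:x+20].mean().round(1))
# triangulate cap front corners: wrist (crop px ->) and scene
W=lambda q:(200+q[0]/3.1-.5,120+q[1]/3.1-.5)
print(plane(w,[W((35,83)),W((727,84))],.0986))
# through-hole relation: threaded hole rays (wrist) on z=.08, cap hole rays on z=.0986
p=plane(w,[W((157,157)),W((597,155))],.08); q=plane(w,[W((142,176)),W((617,180))],.0946); print(p.mean(0),q.mean(0), ((q-p).mean(0)*1e3).round(1))
E
```

```text
shift mm [0.1 0.1 0.5] turn 0.01 | yaw -6.74 tilt 0.0 tcp [0.5117 0.133  0.0688] F [-0.3 -0.4 -2.9] w 0.0349 t 24.375
dish 8.1
tape 7.2
wrench 8.5
grease 7.0
[[0.57640678 0.17340842 0.0986    ]
 [0.56500513 0.07845667 0.0986    ]]
[0.55655411 0.12813272 0.08      ] [0.55645597 0.12778788 0.0946    ] [-0.1 -0.3 14.6]
```

View pics/y_s.png

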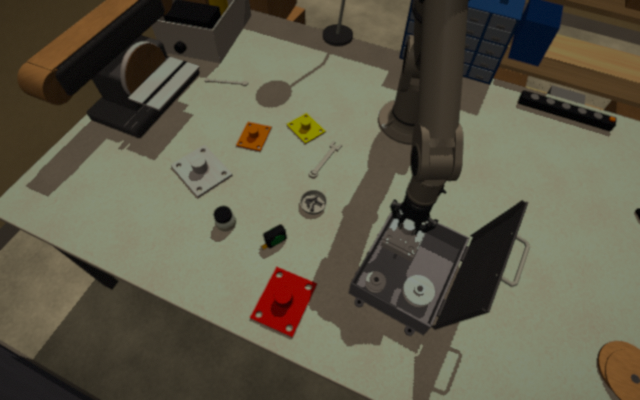

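```bash
python3 - <<'E'
from h import *
print(r.hand_in()); goto([.5118,.1329,.0683],-6.75)
E
```

```text
the job is handed in; nothing more can be done
None
the job is handed in; nothing more can be done
```

The cover is open at about 1.81 rad, worked out from how far the handle moved. The small grey cap is held hub up over the bearing housing. The job was handed in at about 24.5 s of the 64 s allowed. I saw no verdict, and the readout after hand-in was refused, so these checks were all made just before.

**Last checks**
- **Alignment:** the cap centre measured (0.5111, 0.1329) against the seat at (0.5108, 0.1330). Yaw was about -6.85° against -6.7°.
- **Holes:** both front threaded holes showed inside the cap holes, with an offset of about 0.3 mm. The arm and fingers hid some of the holes at the back, so I inferred their alignment.
- **Height and steadiness:** the underside was about 10.6 mm above the housing, worked out from where the cap rested on the bench. The tool tilt read about 0° and the wrist force stayed at about 3 N, the cap's own weight. The grip read 35 mm on the 36 mm hub.
- **Bench:** dish, tape, wrench and grease look unmoved in the pictures, and the cover stayed where I left it.

**What disagreed or went wrong**
- **Finger tips:** they sit about 34 mm behind the TCP described in the text. My first grasp of the handle closed above the bar because of this, and I corrected it from the images.
- **Gripping the hub:** the fingers pressed on the cap with about 15 N as they closed. This went away when I lifted it.
- **Top view:** it put the cap holes up to 2 mm off, though part of that is because the cap stands higher than the plane I used. The wrist and corner measurements did not show it.

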